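Tag off a gas outlet and take off its unmarked port cap

TASK

Before the gas outlet block is opened, put the lock-out tag over the upright post on the block so that it lies flat on the block, and let go of it. Then take off the round port cap: nobody has marked whether its thread is right- or left-handed, so try it both ways, turn it the way that gives until it is free, and lift it off. Finish while still holding the cap upright in the gripper, about ten centimetres above where it sat; leave the other parts on the bench alone.

Things in the scene. Friction and masses are not known exactly. Their poses are not given: they have to be found in the camera images.
- gas_block: Fixed aluminium outlet block on a steel foot, 80 x 190 x 60 mm (its x, y, z; the foot plate is 90 wide), brass plugs on its front (-x) side; origin at the centre of its underside, on the bench. Its flat top, 60 mm up, carries the capped port towards its -y end (the robot's right) and the lock-out post towards its +y end. The top between the post and the cap is clear.
- port (a point): Centre of the port on the block's top face (60 mm above the bench), 58 mm from the block's middle along its -y; the vertical axis of the cap passes through it. Axes as the block's.
- post_foot (a point): Foot of the upright steel post, on the block's top face, 75 mm from the block's middle along its +y. The post is 10 mm thick and stands 41 mm above the top face, with a round tip. Axes as the block's.
- cap: Loose knurled round steel cap on the port, 54 mm across, 37 mm high (41 with the raised bar across its top, 36 x 6 mm, along the cap's x axis), 0.12 kg; origin at the centre of its open underside, which at the start is 13 mm above the block's top face; z is up. It is held down by a thread with two lugs, with 2 mm of vertical play, and does not climb while it turns.
- tag: Loose grey plastic lock-out tag, 0.06 kg: flat plate 106 mm long (from x = -52 to +54 mm), 44 wide (y), 6 thick, origin on its underside. Near its +x end is a hole of 20 mm. An upright grip rib, 42 mm long (from x = -39 to +3 mm), 10 mm thick (y), rises along the middle to 34 mm above the underside.
- tag_hole (a point): Centre of the tag's hole on its underside, 32 mm from the tag's origin along its +x. To lie flat on the block the plate must point from the post towards the cap (the tag's +x roughly along the block's +y).
- gear_small: Bystander: small grey gear, 56 mm across, 28 high, origin at the centre of its underside.
- spanner1: Bystander: small steel combination spanner, 126 mm long (y), 27 wide, 6 high, origin at the centre of its underside.
- meter: Bystander: black hand-held multimeter lying flat, 116 mm long (x), 66 wide, 30 high, origin at the centre of its underside.
- cap_mid (a point): Centre of the cap at half height, 18 mm above its underside, turning with it. The thread is right-handed (loosens counter-clockwise seen from above) or left-handed (clockwise), at random and unseen. The wrong way it stops dead within 12 degrees; the right way it turns lightly and lifts free anywhere between 65 and 115 degrees from its start (best 90; beyond 120 it catches again).
- tape_roll: Bystander: black roll of tape lying flat, 66 mm across, 19 high, origin at the centre of its underside.
- marker: Bystander: paint marker lying flat, 129 mm long (y), 17 thick, origin at the centre of its underside.
There are look-alikes about, which are no part of the job. What is shaped like the cap but pink, purple or red is not meant.

How it is judged (in metres and radians):
On the way, in this order (a step that is already met when the one before it is completed fails the run):
1. the tag lies flat on the block with its hole over the post, let go (horizontal distance between tag_hole and post_foot below 0.009 m and z of tag_hole in the frame of post_foot below 0.006 m and angle between tag's own z axis and vertical below 0.12 rad and contact force between the fingers and tag below 0.2 N), for 0.3 s.
2. the cap is free of its thread and lifted off the port in the gripper (z of cap in the frame of port above 0.05 m and contact force between the fingers and cap above 1 N), for 0.2 s.
At the end, for the whole second after the job is handed in: The cap is held still in the fingers, 60 to 200 mm above where it sat, upright within 20 degrees and touching neither block nor tag; the tag lies flat on the block (within 7 degrees and 6 mm) with its hole over the post (z of cap in the frame of port between 0.073 and 0.213 m and contact force between the fingers and cap above 1 N and contact force between cap and gas_block below 0.1 N and contact force between cap and tag below 0.1 N and angle between cap's own z axis and vertical below 0.35 rad and linear speed of cap below 0.03 m/s and horizontal distance between tag_hole and post_foot below 0.009 m and z of tag_hole in the frame of post_foot below 0.006 m and angle between tag's own z axis and vertical below 0.12 rad); the arm keeps its last pose, push and grip.
It fails at once if another part on the bench is shifted by more than 30 mm (distance of any of gear_small, tape_roll, spanner1, meter, marker from where it was at the start of the episode above 0.03 m).
It also fails if it takes over 61 s, if anything falls off the work surface, if the arm or the gripper's body presses on something with over 40 N, if the wrist force passes 120 N, or if a joint passes its speed limit or range.

ROBOT

A 6-joint arm with a two-finger parallel gripper is mounted at the origin on a cart in front of the work surface, level with it; the furniture and walls round the work are solid. World frame = base frame: x ahead of the robot, y to its left, z up, the work surface at z = 0. Lengths are in m, angles in degrees, forces in N, time in s.
With the tool pointing down it reaches from about 0.25 to 0.725 m from the base axis. Payload 9.7 kg.
Tool frame: the origin (TCP) lies at the very end of the fingers, on their centre line; the grasp point (between the pads) lies 19 mm behind it; x points along the fingers, z is the direction in which the jaws open and shut, and the axes are right-handed (so a half turn about x gives the same grasp; the last joint's range is limited). The gripper opens to 85 mm and grips with 20 to 120 N. Pads are 22 mm wide; open, the fingers measure 114 mm over their backs; the gripper's body (76 mm by 85 mm) begins 54 mm behind the grasp point. The pads swing forward as they close: fully open they stand 13 mm farther back than shut.
Start: joints at [65.776, 4.979, 10.078, 95.1, 0, 90], TCP at [0.226, 0.502, 0.231] pointing down, gripper open.
Joint ranges: [-179.16, 179.16], [-48.56, 103.87], [-65.8, 70.77], [-126.05, 130.52], [-82.76, 87.17], [-180, 180]. Speed limits (degrees/s): [127.2, 127.2, 147.25, 180, 180, 180].

INTERFACE

Orientations are given as [roll, pitch, yaw] about the fixed x, y, z axes, in that order (R = Rz(yaw) Ry(pitch) Rx(roll)).
In Python, from workcell import sensors, vision, job_done gives the robot as it stands.
- The arm moves only by the tool carry_out, never from a script. Its argument "increments" is a list of rows, each a list of 7 numbers: the turn, a rotation vector about the tool's x, y, z in degrees, then the shift along the tool's x, y, z in mm, then the opening in per cent of the stroke, from 0 (shut) to 100 (fully open). A call has 1 to 12 rows; each row shifts and turns the commanded pose from where the row before left it, along the tool's axes as they then stand; what a row does not reach is not made up. A row lasts 1/8 s, in which the tool goes at most 62.5 mm and 10.7 degrees, less where a joint would pass 70% of its speed; a pose out of reach is approached as far as the arm can. A call is refused whole if a number of a shift passes 62.5 or a number of a turn 10.7, either way. A call with a gripper value outside its range is refused whole. The fingers move at their own pace and stop on an object; "squeeze" is the grip in N (left out, the last holds). Time passes only in rows, so rows that do not move let the fingers close. It gives the time, the measured TCP pose, the force and the opening at its end, in the units of the state.
- sensors.get_obs(): the state, without advancing time (a new reading comes with each control period).
- vision.camera(name): name is "scene" or "top" or "wrist"; returns the picture (384x512x3 uint8, red, green, blue); there is no depth.
- vision.calibration(name): a dict with "camera_matrix" (3x3 intrinsics, pixels), "dist" ([k1, k2, p1, p2, k3] as OpenCV has them; the pictures are not rectified), "extrinsics" (4x4, takes a point from world to camera coordinates); the wrist camera has in their place "mount" (4x4, takes a point from camera to tool coordinates, whose origin is the TCP and whose axes are the tool frame's). Camera axes: x right, y up, looking along -z (the intrinsics and any distortion apply to the point x, -y, -z); pixel columns grow to the right and rows downward; lengths in m; the calibration is good to about 2 mm. A picture is of the moment at which its call begins: read the wrist's pose just before it. calibration takes no time and is no camera call.
- job_done(): hands the job in, once; it reports no verdict.
The state is a dict: "time": time; "q": joint angles; "qd": joint speeds; "joint_efforts": joint torques, N m; "ee_pos": TCP position; "tcp_rot": TCP orientation; "wrist_force": force on the tool from outside, world axes, zero at the start; "torque": the same for the moment, N m; "opening": finger opening in m.
Only numpy, scipy, OpenCV 4.12 (cv2) and the standard library are available. Lean on these libraries where they do the work, as an engineer would, in place of code of your own. Each camera call takes 0.05 s, during which the arm holds its last target.

## Working session

There is one attempt and no reset: what is moved stays moved. The work goes in short steps, Python scripts to look and compute and a tool call to move; the robot and the scene stay as the last step left them, time stands still between calls to the robot, and variables do not carry over. Pictures are saved under pics/ and viewed, and the job is handed in when it is done.

Besides the shell and the picture viewer there is one more tool, called after ">>>" by a JSON object that holds its "name" and its "arguments". carry_out: Moves the arm, as the interface text tells. Its arguments: {"type":"object","properties":{"increments":{"type":"array"},"squeeze":{"type":"number"}},"required":["increments"]}

```bash
ls; mkdir -p pics
python3 - <<'E'
from workcell import sensors, vision
import cv2
print(sensors.get_obs())
for n in("scene","top"):
    im=vision.camera(n); cv2.imwrite(f"pics/{n}0.png",im[:,:,::-1])
    print(n,vision.calibration(n))
print(vision.calibration("wrist"))
E
```

```text
pics
{'time': 0.0, 'q': array([6.57745681e+01, 5.01029910e+00, 1.00359828e+01, 9.51013006e+01,
       5.64880851e-04, 8.99999840e+01]), 'qd': array([-0.00410711, -0.01776718, -0.0423267 ,  0.03857492,  0.01010902,
        0.03201966]), 'joint_efforts': array([-1.87658741e-03, -5.20385563e+01,  4.64807546e+01,  1.57444639e-02,
       -1.74616929e-05, -2.83339624e-06]), 'ee_pos': array([0.22558167, 0.50135354, 0.23060446]), 'tcp_rot': array([ 179.57197576,   89.92438096, -114.65344048]), 'wrist_force': array([-0.14631488, -0.38721768, -0.09034323]), 'torque': array([-0.02552507,  0.03776979, -0.00896239]), 'opening': 0.08570903671873638}
scene {'camera_matrix': array([[452.56890082,   0.        , 247.28518912],
       [  0.        , 452.56890082, 188.13003156],
       [  0.        ,   0.        ,   1.        ]]), 'dist': array([0.01918506, 0.        , 0.        , 0.        , 0.        ]), 'extrinsics': array([[ 0.87246115, -0.48854183, -0.01176528, -0.50123775],
       [ 0.32042101,  0.55371349,  0.76859076, -0.06929073],
       [-0.36897414, -0.67433542,  0.63963257, -0.97085444],
   
[... 479 characters left out ...]
299,  0.99416956, -0.98631168],
       [ 0.        ,  0.        ,  0.        ,  1.        ]])}
{'camera_matrix': array([[272.86185696,   0.        , 254.9776291 ],
       [  0.        , 272.86185696, 191.51148825],
       [  0.        ,   0.        ,   1.        ]]), 'dist': array([-0.03672646,  0.        ,  0.        ,  0.        ,  0.        ]), 'mount': array([[-1.44256170e-03,  3.20320420e-01, -9.47308159e-01,
        -1.42825817e-01],
       [ 2.09434980e-04,  9.47309220e-01,  3.20320460e-01,
         8.25037635e-02],
       [ 9.99998938e-01,  2.63682563e-04, -1.43363830e-03,
        -2.61724090e-04],
       [ 0.00000000e+00,  0.00000000e+00,  0.00000000e+00,
         1.00000000e+00]])}
```

View pics/scene0.png

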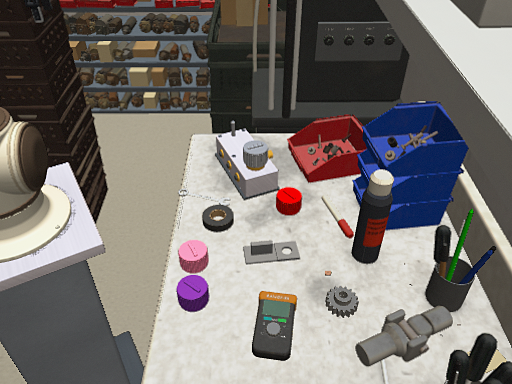

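View pics/top0.png

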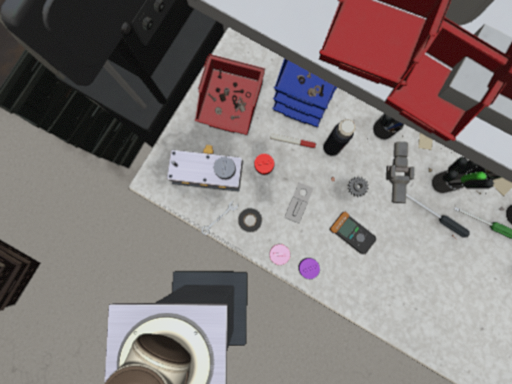

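The scene view shows the grey cap on the block at (256,153), the post at (233,128) and the tag at (272,250). Its look-alikes are red (289,201), pink (193,256) and purple (193,293). In the top view the block is at (205,169), the grey cap at (225,167) and the tag at (299,203). The grey cap on the block is the one meant. Next I'll take enlarged crops and a rough position.

```bash
cat > h.py <<'E'
import numpy as np, cv2
from scipy.spatial.transform import Rotation as R
from workcell import sensors, vision
F=np.diag([1,-1,-1.])
def ext(name,obs=None):
    c=vision.calibration(name); K=c["camera_matrix"]; d=np.array(c["dist"])
    if name!="wrist": E=c["extrinsics"]
    else:
        T=np.eye(4); T[:3,:3]=R.from_euler('xyz',obs["tcp_rot"],degrees=True).as_matrix(); T[:3,3]=obs["ee_pos"]
        E=np.linalg.inv(T@c["mount"])
    return K,d,E
def ray(cam,uv):
    K,d,E=cam
    p=cv2.undistortPoints(np.array([[uv]],float),K,d)[0,0]
    v=E[:3,:3].T@np.array([p[0],-p[1],-1]); o=-E[:3,:3].T@E[:3,3]
    return o,v
def onz(cam,uv,z):
    o,v=ray(cam,uv); return o+v*(z-o[2])/v[2]
def proj(cam,P):
    K,d,E=cam; P=np.atleast_2d(P); Pc=(P@E[:3,:3].T+E[:3,3])@F
    return cv2.projectPoints(Pc,np.zeros(3),np.zeros(3),K,d)[0][:,0]
def save(im,name,box=None,s=1):
    if box: im=im[box[1]:box[3],box[0]:box[2]]
    cv2.imwrite("pics/"+name,cv2.resize(im,None,fx=s,fy=s,interpolation=cv2.INTER_CUBIC)[:,:,::-1])
E
python3 - <<'E'
from h import *
im=cv2.imread("pics/top0.png")[:,:,::-1]; save(im,"c1.png",(150,130,350,280),4)
im=cv2.imread("pics/scene0.png")[:,:,::-1]; save(im,"c2.png",(170,110,330,280),3.5)
t=ext("top")
print("block c",onz(t,(205,169),.06),"cap",onz(t,(225,167),.11),"tag",onz(t,(299,203),0.006))
E
```

```text
block c [ 0.5086741  -0.10163186  0.06      ] cap [ 0.50475653 -0.15980693  0.11      ] tag [ 0.42538122 -0.35451658  0.006     ]
```

View pics/c1.png

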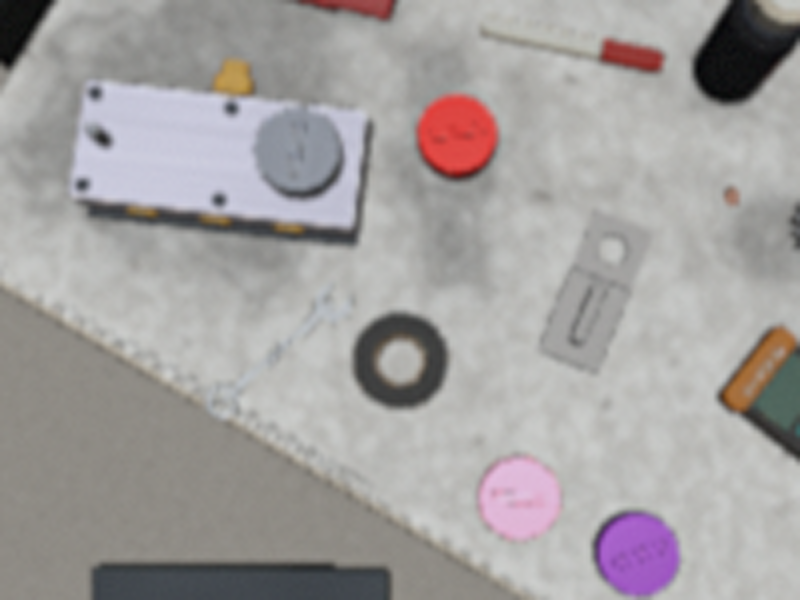

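View pics/c2.png

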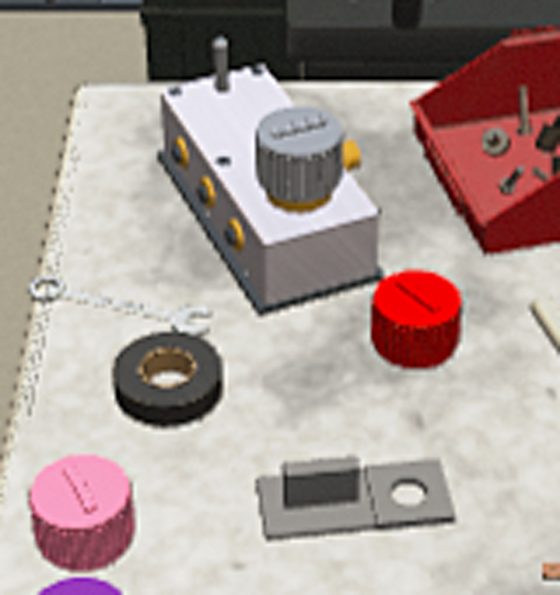

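```bash
cat >> h.py <<'E'
def Rtool(o): return R.from_euler('xyz',o["tcp_rot"],degrees=True).as_matrix()
def down(yaw): # tool pointing down, tool z (jaw axis) at world angle yaw
    a=np.radians(yaw); z=np.array([np.cos(a),np.sin(a),0]); x=np.array([0,0,-1.]); return np.column_stack([x,np.cross(z,x),z])
def delta(o,pos,Rt):
    A=Rtool(o); return A.T@(np.array(pos)-o["ee_pos"])*1000, R.from_matrix(A.T@Rt).as_rotvec(degrees=True)
E
python3 - <<'E'
from h import *
t=ext("top")
c=lambda u,v:(150+u/4-.375,130+v/4-.375)
P=lambda u,v,z:onz(t,c(u,v),z)[:2]
print("tag corners",[P(*p,.006).round(3) for p in [(594,210),(651,229),(598,374),(541,349)]],"hole",P(611,250,.006))
h=P(611,250,.006); e=(P(598,374,.006)+P(541,349,.006))/2; d=h-e
print("tag yaw",np.degrees(np.arctan2(d[1],d[0])),np.linalg.norm(d),P(594,210,.006)/2+P(651,229,.006)/2-h)
B=[P(*p,.06) for p in [(84,82),(371,119),(356,228),(71,199)]]
print("block",np.round(B,3),np.mean(B,0)); d=(B[0]+B[3]-B[1]-B[2])
print("block y dir",np.degrees(np.arctan2(d[1],d[0])),np.linalg.norm(d)/2)
print("cap",P(298,146,.11))
o=sensors.get_obs(); print(Rtool(o).round(3))
for n,(u,v) in dict(tape=(400,360),red=(457,135)).items(): print(n,P(u,v,.01))
E
```

```text
tag corners [array([ 0.483, -0.352]), array([ 0.47 , -0.392]), array([ 0.37 , -0.355]), array([ 0.387, -0.316])] hole [ 0.45561457 -0.36390847]
tag yaw -20.410788623504935 0.08232880253783864 [ 0.02132066 -0.00799842]
block [[ 0.559 -0.009]
 [ 0.535 -0.2  ]
 [ 0.462 -0.191]
 [ 0.48  -0.003]] [ 0.50916144 -0.1008109 ]
block y dir 83.71239116658079 0.19083906345970178
cap [ 0.50696733 -0.15757166]
[[-0.    -0.912  0.41 ]
 [-0.001  0.41   0.912]
 [-1.    -0.    -0.001]]
tape [ 0.37833426 -0.21917233]
red [ 0.53485882 -0.25702764]
```

```bash
cat >> h.py <<'E'
def plan(o,pos,Rt,n,A0=None):
    A=Rtool(o); p=o["ee_pos"].copy(); A0=A.copy(); p0=p.copy(); rv=R.from_matrix(A0.T@Rt).as_rotvec()
    rows=[]
    for i in range(1,n+1):
        At=A0@R.from_rotvec(rv*i/n).as_matrix(); pt=p0+(np.array(pos)-p0)*i/n
        dt=np.round(R.from_matrix(A.T@At).as_rotvec(degrees=True),1); ds=np.round(A.T@(pt-p)*1000,0 if n>2 else 1)
        rows.append([float(x) for x in dt]+[float(x) for x in ds]); p=p+A@ds/1000; A=A@R.from_rotvec(dt,degrees=True).as_matrix()
    for r in rows: print([x+0 for x in r])
    print("resid mm",((np.array(pos)-p)*1000).round(1), "deg",R.from_matrix(A.T@Rt).as_rotvec(degrees=True).round(2))
E
python3 - <<'E'
from h import *
o=sensors.get_obs(); plan(o,(.425,-.352,.14),down(-110),20)
E
```

```text
[8.8, 0.0, 0.0, 5.0, -27.0, -35.0]
[8.8, 0.0, 0.0, 4.0, -31.0, -30.0]
[8.8, 0.0, 0.0, 5.0, -36.0, -25.0]
[8.8, 0.0, 0.0, 4.0, -39.0, -20.0]
[8.7, 0.0, 0.0, 5.0, -42.0, -13.0]
[8.8, 0.0, 0.0, 4.0, -43.0, -6.0]
[8.8, 0.0, 0.0, 5.0, -44.0, 0.0]
[8.8, 0.0, 0.0, 5.0, -44.0, 7.0]
[8.8, 0.0, 0.0, 4.0, -41.0, 13.0]
[8.8, 0.0, 0.0, 5.0, -40.0, 19.0]
[8.8, 0.0, 0.0, 4.0, -35.0, 26.0]
[8.8, 0.0, 0.0, 5.0, -32.0, 30.0]
[8.8, 0.0, 0.0, 4.0, -26.0, 35.0]
[8.7, 0.0, 0.0, 5.0, -21.0, 39.0]
[8.8, 0.1, 0.0, 5.0, -15.0, 41.0]
[8.8, 0.0, 0.0, 4.0, -8.0, 43.0]
[8.8, 0.0, 0.1, 5.0, -2.0, 44.0]
[8.8, 0.0, 0.0, 4.0, 6.0, 43.0]
[8.8, 0.0, 0.0, 5.0, 11.0, 43.0]
[8.8, 0.0, 0.0, 4.0, 18.0, 39.0]
resid mm [ 0.4 -0.5 -0.1] deg [-0.03 -0.05 -0.01]
```

>>> {"name": "carry_out", "arguments": {"increments": [[8.8,0,0,5,-27,-35,100],[8.8,0,0,4,-31,-30,100],[8.8,0,0,5,-36,-25,100],[8.8,0,0,4,-39,-20,100],[8.7,0,0,5,-42,-13,100],[8.8,0,0,4,-43,-6,100],[8.8,0,0,5,-44,0,100],[8.8,0,0,5,-44,7,100],[8.8,0,0,4,-41,13,100],[8.8,0,0,5,-40,19,100]]}}

```text
time: 1.35
ee_pos: [0.3248, 0.0734, 0.1851]
tcp_rot: [40.9, 90.0, 18.5]
wrist_force: [1.1, 0.4, -0.9]
opening: 0.0857
```

>>> {"name": "carry_out", "arguments": {"increments": [[8.8,0,0,4,-35,26,100],[8.8,0,0,5,-32,30,100],[8.8,0,0,4,-26,35,100],[8.7,0,0,5,-21,39,100],[8.8,0,0,5,-15,41,100],[8.8,0,0,4,-8,43,100],[8.8,0,0,5,-2,44,100],[8.8,0,0,4,6,43,100],[8.8,0,0,5,11,43,100],[8.8,0,0,4,18,39,100],[0,0,0,0,0,0,100],[0,0,0,0,0,0,100]]}}

```text
time: 2.85
ee_pos: [0.4244, -0.3508, 0.1399]
tcp_rot: [-116.9, 89.9, 133.2]
wrist_force: [-0.4, -0.0, 0.0]
opening: 0.0854
```

Run:
```python
from h import *
o=sensors.get_obs(); im=vision.camera("wrist"); save(im,"w1.png",None,1.5)
np.save("w1.npy",im); import pickle; pickle.dump(o,open("w1.pkl","wb"))
print(o["time"],o["ee_pos"],o["q"],Rtool(o).round(3))
```

```text
2.85 [ 0.42443023 -0.3508139   0.13987374] [-3.95802708e+01  4.26228881e+00 -7.94013007e-01  8.50156693e+01
  9.17636900e-03  1.60389661e+02] [[-0.001  0.94  -0.342]
 [ 0.001 -0.342 -0.94 ]
 [-1.    -0.001 -0.001]]
```

View pics/w1.png

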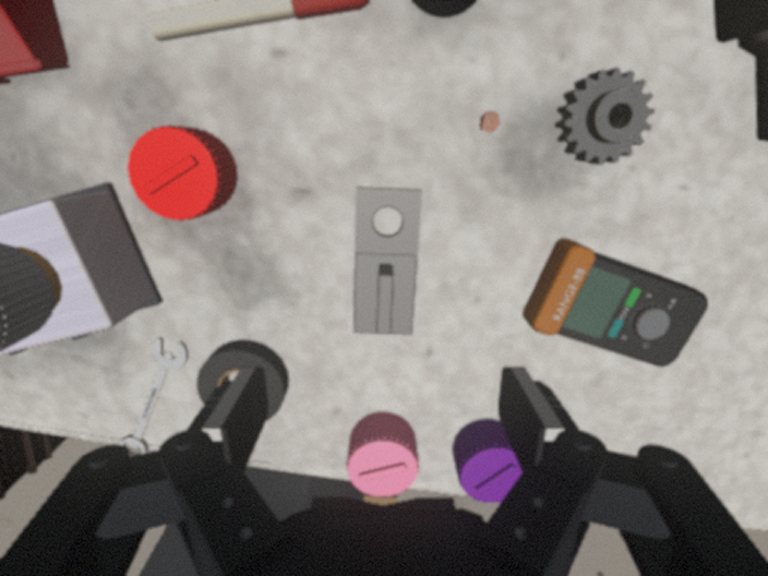

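Wrist view (drawn at 1.5x) shows the tag at (386,260) with its hole at (387,221). Tag corners are at (358,186), (421,188), (413,334) and (353,333). I'll refine these on a crop.

Run:
```python
from h import *
import pickle
im=np.load("w1.npy"); o=pickle.load(open("w1.pkl","rb")); w=ext("wrist",o)
save(im,"w1c.png",(220,110,300,235),4.7)
S=lambda u,v:((u+.5)/1.5-.5,(v+.5)/1.5-.5)
for p in [(358,186),(421,188),(413,334),(353,333),(387,221)]: print(p,onz(w,S(*p),.006)[:2].round(4))
# model overlay guess
print(proj(w,[o["ee_pos"]]))
```

```text
(358, 186) [ 0.486  -0.3556]
(421, 188) [ 0.4706 -0.3943]
(413, 334) [ 0.372  -0.3555]
(353, 333) [ 0.3879 -0.3139]
(387, 221) [ 0.4576 -0.3657]
[[254.86181124 245.97607632]]
```

View pics/w1c.png

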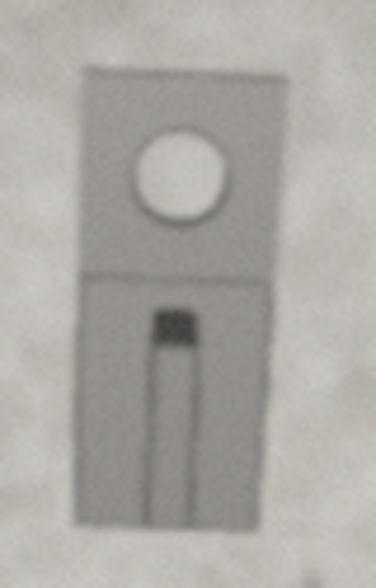

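```bash
cat >> h.py <<'E'
from scipy.optimize import least_squares
def tagfit(cam,pts,uv,x0,z0=0.):
    pts=np.array(pts)/1000; uv=np.array(uv)
    def W(p):
        c,s=np.cos(p[2]),np.sin(p[2]); return np.column_stack([p[0]+c*pts[:,0]-s*pts[:,1],p[1]+s*pts[:,0]+c*pts[:,1],pts[:,2]+z0])
    r=least_squares(lambda p:(proj(cam,W(p))-uv).ravel(),x0,x_scale=[.01,.01,.1])
    return r.x,np.sqrt(np.mean(r.fun**2)),r.fun.reshape(-1,2)
E
python3 - <<'E'
from h import *
import pickle
o=pickle.load(open("w1.pkl","rb")); w=ext("wrist",o)
S=lambda u,v:(220+(u+.5)/4.7-.5,110+(v+.5)/4.7-.5)
uv=[S(*p) for p in [(85,68),(288,76),(258,529),(76,525),(181,174)]]
x,e,f=tagfit(w,[(54,22,6),(54,-22,6),(-52,-22,6),(-52,22,6),(32,0,6)],uv,[.425,-.352,-.36])
print(x,np.degrees(x[2]),e,f.round(2))
c,s=np.cos(x[2]),np.sin(x[2]); rib=x[:2]-.018*np.array([c,s]); print("rib",rib,"hole",x[:2]+.032*np.array([c,s]))
# TCP at z .012: grasp pt 31 up? choose tcp z
yaw=np.degrees(x[2])-90
plan(sensors.get_obs(),(*rib,.06),down(yaw),4)
plan(sensors.get_obs(),(*rib,.008),down(yaw),1)
E
```

```text
[ 0.42822775 -0.35428251 -0.38591429] -22.111259802034418 0.4087051060210647 [[-0.69 -0.33]
 [ 0.5  -0.3 ]
 [ 0.4   0.63]
 [-0.37  0.09]
 [ 0.18  0.11]]
rib [ 0.41155157 -0.3475072 ] hole [ 0.4578743  -0.36632751]
[0.5, 0.0, 0.0, 20.0, -3.0, 0.0]
[0.6, 0.0, 0.0, 20.0, -4.0, 1.0]
[0.5, 0.0, 0.0, 20.0, -3.0, 0.0]
[0.6, 0.0, 0.0, 20.0, -3.0, 1.0]
resid mm [-0.1  0.3 -0.3] deg [-0.03 -0.02  0.03]
[2.2, 0.0, 0.0, 132.3, -13.2, 1.6]
resid mm [ 0. -0.  0.] deg [-0.03 -0.02  0.03]
```

>>> {"name": "carry_out", "arguments": {"increments": [[0.5,0,0,20,-3,0,60],[0.6,0,0,20,-4,1,60],[0.5,0,0,20,-3,0,60],[0.6,0,0,20,-3,1,60],[0,0,0,20,0,0,60],[0,0,0,15,0,0,60],[0,0,0,8,0,0,60],[0,0,0,6,0,0,60],[0,0,0,0,0,0,60]], "squeeze": 40}}

```text
time: 4.03
ee_pos: [0.4119, -0.3484, 0.0113]
tcp_rot: [-87.0, 90.0, 160.7]
wrist_force: [0.1, 0.1, 0.4]
opening: 0.0513
```

>>> {"name": "carry_out", "arguments": {"increments": [[0,0,0,0,0,0,0],[0,0,0,0,0,0,0],[0,0,0,0,0,0,0],[0,0,0,0,0,0,0],[0,0,0,0,0,0,0],[0,0,0,0,0,0,0],[0,0,0,0,0,0,0],[0,0,0,0,0,0,0]], "squeeze": 50}}

```text
time: 5.03
ee_pos: [0.4121, -0.3487, 0.0118]
tcp_rot: [70.1, 89.9, -42.1]
wrist_force: [-0.9, -0.1, 5.7]
opening: 0.0088
```

Run:
```python
from h import *
o=sensors.get_obs(); im=vision.camera("wrist"); save(im,"w2.png",None,1.5)
np.save("w2.npy",im); import pickle; pickle.dump(o,open("w2.pkl","wb"))
print(o["time"],o["ee_pos"],o["opening"],o["wrist_force"])
```

```text
5.025 [ 0.4121235  -0.34872863  0.01180942] 0.008841295156601477 [-0.89401402 -0.14934722  5.65742817]
```

View pics/w2.png

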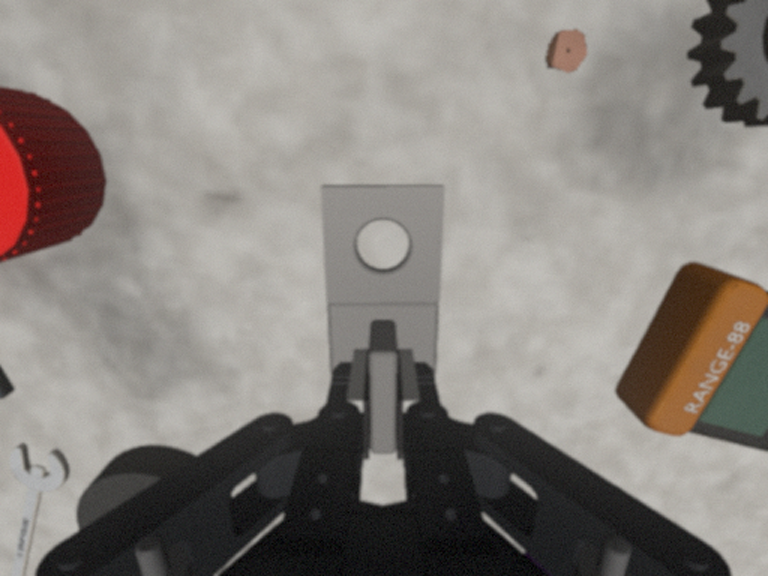

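The rib is gripped, with 9 mm opening. The hole is centred at about (383,245) and the plate's front corners are at (322,185) and (443,185). Now I'll work out the hole in the tool frame, then lift and go to look at the post.

Run:
```python
from h import *
import pickle
o=pickle.load(open("w2.pkl","rb")); w=ext("wrist",o)
S=lambda u,v:((u+.5)/1.5-.5,(v+.5)/1.5-.5)
im=np.load("w2.npy")
uv=[S(*p) for p in [(322,185),(443,185),(383,244)]]
x,e,f=tagfit(w,[(54,22,6),(54,-22,6),(32,0,6)],uv,[.428,-.354,-.386])
c,s=np.cos(x[2]),np.sin(x[2]); h=np.array([x[0]+.032*c,x[1]+.032*s,0])
print(x,np.degrees(x[2]),e,"hole in tool mm",Rtool(o).T@(h-o["ee_pos"])*1000)
hh=onz(w,S(383,244),.006);print(hh, Rtool(o).T@(hh-o["ee_pos"])*1000)
# go up & over; block est: centre (.509,-.101), y dir 83.7; hole target post
b=np.array([.5092,-.1008]); u=np.array([np.cos(np.radians(83.7)),np.sin(np.radians(83.7))])
post=b+.075*u; print("post",post)
A=down(-6.3); h_t=Rtool(o).T@(h-o["ee_pos"]); tcp=np.array([*post,0.06])-A@h_t; print("TCP place",tcp)
o=sensors.get_obs(); o2=dict(o); print(o["ee_pos"])
o2["ee_pos"]=o["ee_pos"]+[0,0,.14]
back=tcp+np.array([*(-.05*u),0]); back[2]=.20
print(back);plan(o2,back,down(-6.3),12)
```

```text
[ 0.42751012 -0.35515866 -0.3857143 ] -22.09980174055056 0.7246135553474078 hole in tool mm [11.85216916 48.66514732  0.05710715]
[ 0.45755802 -0.36746678  0.006     ] [ 5.85261648 49.141489    0.15715502]
post [ 0.51743007 -0.02625293]
TCP place [ 0.51203307 -0.07461792  0.07185217]
[ 0.41210564 -0.34873434  0.01177503]
[ 0.50654636 -0.12431597  0.2       ]
[-8.8, 0.0, 0.0, -4.0, 0.0, -20.0]
[-8.9, 0.0, 0.0, -4.0, 4.0, -20.0]
[-8.8, 0.0, 0.0, -4.0, 6.0, -20.0]
[-8.8, 0.0, 0.0, -4.0, 9.0, -18.0]
[-8.8, 0.0, 0.0, -4.0, 12.0, -16.0]
[-8.9, 0.0, 0.0, -4.0, 14.0, -14.0]
[-8.8, 0.0, 0.0, -4.0, 17.0, -12.0]
[-8.8, 0.0, 0.0, -4.0, 18.0, -10.0]
[-8.8, 0.0, 0.0, -4.0, 19.0, -6.0]
[-8.9, 0.0, 0.0, -4.0, 20.0, -4.0]
[-8.8, 0.0, 0.0, -4.0, 20.0, 0.0]
[-8.8, 0.0, 0.0, -4.0, 20.0, 2.0]
resid mm [0.5 0.4 0.3] deg [-0.03  0.04  0.03]
```

>>> {"name": "carry_out", "arguments": {"increments": [[0,0,0,-10,0,0,0],[0,0,0,-30,0,0,0],[0,0,0,-50,0,0,0],[0,0,0,-50,0,0,0]]}}

```text
time: 5.58
ee_pos: [0.4115, -0.3482, 0.1528]
tcp_rot: [-107.5, 90.0, 140.3]
wrist_force: [1.3, -0.2, -0.8]
opening: 0.0089
```

>>> {"name": "carry_out", "arguments": {"increments": [[-8.8,0,0,-4,0,-20,0],[-8.9,0,0,-4,4,-20,0],[-8.8,0,0,-4,6,-20,0],[-8.8,0,0,-4,9,-18,0],[-8.8,0,0,-4,12,-16,0],[-8.9,0,0,-4,14,-14,0],[-8.8,0,0,-4,17,-12,0],[-8.8,0,0,-4,18,-10,0],[-8.8,0,0,-4,19,-6,0],[-8.9,0,0,-4,20,-4,0],[-8.8,0,0,-4,20,0,0],[-8.8,0,0,-4,20,2,0]]}}

```text
time: 7.08
ee_pos: [0.5059, -0.1237, 0.1996]
tcp_rot: [172.4, 90.0, 166.3]
wrist_force: [1.1, -0.1, 0.7]
opening: 0.0092
```

>>> {"name": "carry_out", "arguments": {"increments": [[0,0,0,0,0,0,0],[0,0,0,0,0,0,0]]}}

```text
time: 7.32
ee_pos: [0.5056, -0.1247, 0.1992]
tcp_rot: [-156.1, 90.0, -162.6]
wrist_force: [-0.3, 0.3, -0.9]
opening: 0.0091
```

Run:
```python
from h import *
o=sensors.get_obs(); im=vision.camera("wrist"); save(im,"w3.png",None,1.5)
np.save("w3.npy",im); import pickle; pickle.dump(o,open("w3.pkl","wb"))
print(o["time"],o["ee_pos"],o["opening"],o["wrist_force"],o["q"].round(1))
print(Rtool(o).round(3))
```

```text
7.325 [ 0.50558933 -0.12470625  0.19922684] 0.009143361909507782 [-0.3242677   0.29237544 -0.92301737] [-13.8   0.4   1.8  91.4  -0.   82.6]
[[-0.     0.113  0.994]
 [-0.     0.994 -0.113]
 [-1.    -0.    -0.   ]]
```

View pics/w3.png

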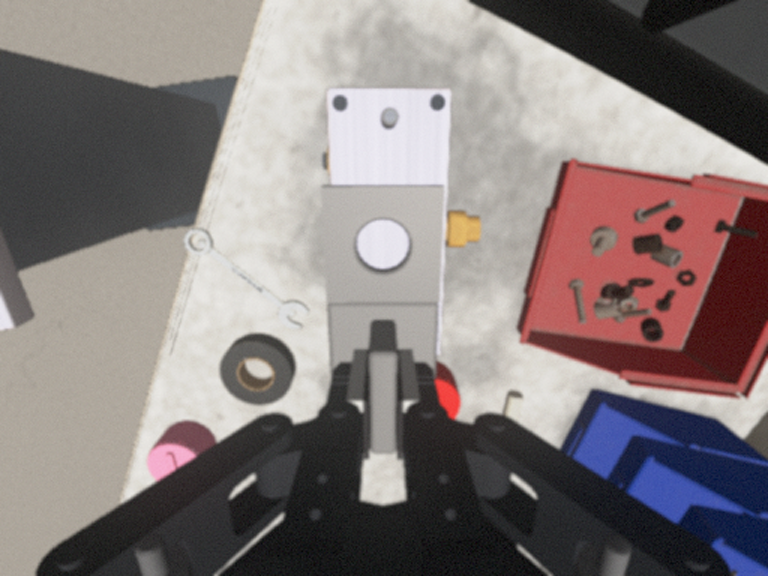

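The tag hangs flat, with its hole at (383,244). The block's far corners are at (327,90) and (450,90), and the post at about (390,117). Enlarging.

Run:
```python
from h import *
save(np.load("w3.npy"),"w3c.png",(205,50,315,180),5)
```

```text
(no output)
```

View pics/w3c.png

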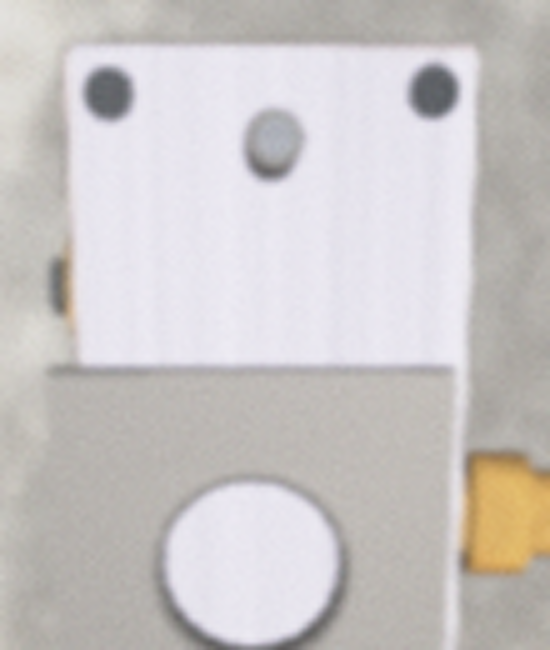

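Run:
```python
from h import *
import pickle
o=pickle.load(open("w3.pkl","rb")); w=ext("wrist",o)
S=lambda u,v:(205+(u+.5)/5-.5,50+(v+.5)/5-.5)
L=onz(w,S(69,45),.06);Rr=onz(w,S(477,46),.06); L2=onz(w,S(79,360),.06);R2=onz(w,S(468,300),.06)
print(L,Rr,L2,R2,np.linalg.norm(L-Rr))
for n,(a,b) in dict(end=(L,Rr),left=(L2,L),right=(R2,Rr)).items(): d=b-a; print(n,np.degrees(np.arctan2(d[1],d[0])))
d=Rr-L; th=np.arctan2(d[1],d[0]) ; ex=np.array([np.cos(th),np.sin(th)]); ey=np.array([-ex[1],ex[0]])
print("post from end",(L+Rr)[:2]/2-.020*ey,"from tip",onz(w,S(275,139),.096),"foot",onz(w,S(270,157),.06))
```

```text
[ 0.48469585 -0.00181642  0.06      ] [ 0.56130346 -0.01061906  0.06      ] [ 0.47789279 -0.05963733  0.06      ] [ 0.55650557 -0.05678761  0.06      ] 0.0771116903958096
end -6.554856270968274
left 83.28958031631866
right 84.06705035970596
post from end [ 0.52071657 -0.026087  ] from tip [ 0.52069987 -0.02538927  0.096     ] foot [ 0.52025943 -0.02593951  0.06      ]
```

Run:
```python
from h import *
o=sensors.get_obs()
A=down(-6.4); t=np.array([.5206,-.0258,.115])-A@np.array([11.85,48.9,.1])/1000; print(t)
plan(o,t,A,5)
```

```text
[ 0.51504979 -0.0743841   0.12685   ]
[0.0, 0.0, 0.0, 14.0, 10.0, 1.0]
[0.0, 0.0, 0.0, 15.0, 11.0, 1.0]
[0.0, 0.0, 0.0, 14.0, 10.0, 0.0]
[-0.1, 0.0, 0.0, 15.0, 10.0, 1.0]
[0.0, 0.0, 0.0, 14.0, 10.0, 1.0]
resid mm [-0.2  0.3 -0.3] deg [ 0.03 -0.02  0.01]
```

>>> {"name": "carry_out", "arguments": {"increments": [[0,0,0,14,10,1,0],[0,0,0,15,11,1,0],[0,0,0,14,10,0,0],[0,0,0,15,10,1,0],[0,0,0,14,10,1,0],[0,0,0,0,0,0,0],[0,0,0,0,0,0,0],[0,0,0,0,0,0,0]]}}

```text
time: 8.38
ee_pos: [0.5158, -0.0745, 0.1279]
tcp_rot: [-4.6, 89.9, -10.9]
wrist_force: [-0.2, 0.0, -1.2]
opening: 0.0092
```

Run:
```python
from h import *
o=sensors.get_obs(); im=vision.camera("wrist"); save(im,"w4.png",(185,90,325,220),5)
np.save("w4.npy",im); import pickle; pickle.dump(o,open("w4.pkl","wb"))
im=vision.camera("scene"); save(im,"s4.png",(190,90,310,210),5)
print(o["time"],o["ee_pos"],o["opening"],o["wrist_force"])
```

```text
8.375 [ 0.51577021 -0.07447935  0.12793755] 0.00915984810248386 [-0.21123643  0.02807882 -1.18489975]
```

View pics/w4.png

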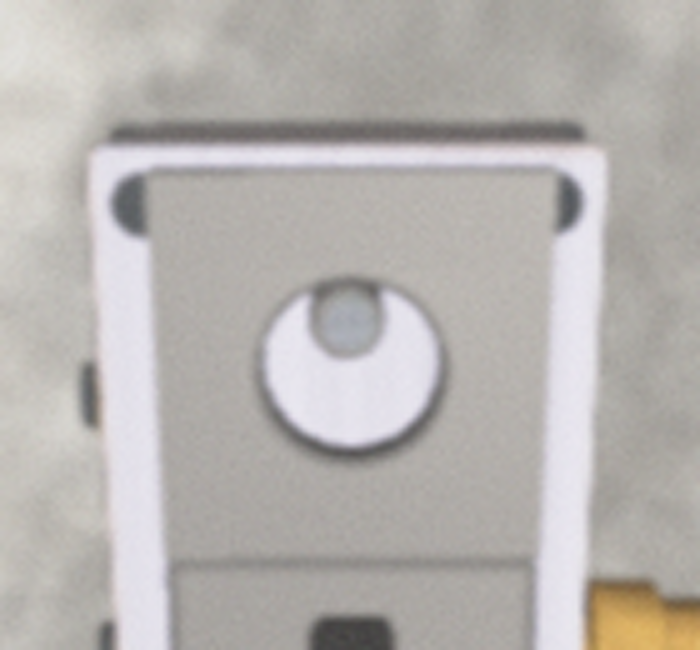

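View pics/s4.png

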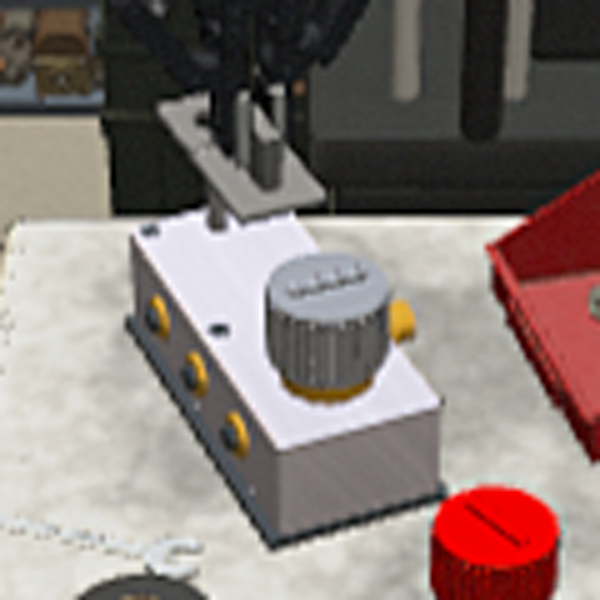

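The post tip shows through the hole: tip at (346,320) in the crop, hole centre at (351,365). I'll compute the parallax-corrected offset.

Run:
```python
from h import *
import pickle
o=pickle.load(open("w4.pkl","rb")); w=ext("wrist",o)
S=lambda u,v:(185+(u+.5)/5-.5,90+(v+.5)/5-.5)
tip=onz(w,S(346,320),.096); z=o["ee_pos"][2]-.0118
hole=onz(w,S(351,364),z+.006)
hf=onz(w,S(351,364),z+.003)
print(tip,hole,hf,"tool mm",Rtool(o).T@(tip-hole)*1000)
L=onz(w,S(92,147),.06);Rr=onz(w,S(605,149),.06);print(L,Rr,(L+Rr)/2)
d=Rr-L; print(np.degrees(np.arctan2(d[1],d[0])))
print("tag edge left/right angle",[np.degrees(np.arctan2(*(onz(w,S(*a),z+.006)-onz(w,S(*b),z+.006))[1::-1])) for a,b in [((151,170),(170,562)),((555,168),(537,562))]])
```

```text
[ 0.52044865 -0.0254587   0.096     ] [ 0.52106458 -0.02552364  0.12213755] [ 0.52099407 -0.02618555  0.11913755] tool mm [ 2.61368836e+01 -1.31897094e-03 -6.46932317e-01]
[ 0.4846383  -0.00187796  0.06      ] [ 0.56117902 -0.01067789  0.06      ] [ 0.52290866 -0.00627792  0.06      ]
-6.558526822602231
tag edge left/right angle [np.float64(83.88729011400437), np.float64(83.63939446577949)]
```

>>> {"name": "carry_out", "arguments": {"increments": [[0,0,0,8,0,-0.6,0],[0,0,0,8,0,0,0],[0,0,0,8,0,0,0],[0,0,0,8,0,0,0],[0,0,0,8,0,0,0],[0,0,0,6,0,0,0],[0,0,0,4,0,0,0],[0,0,0,2,0,0,0],[0,0,0,0,0,0,0],[0,0,0,0,0,0,0]]}}

```text
time: 9.72
ee_pos: [0.515, -0.0741, 0.0755]
tcp_rot: [3.2, 90.0, -3.1]
wrist_force: [-0.3, 0.0, -0.7]
opening: 0.0092
```

>>> {"name": "carry_out", "arguments": {"increments": [[0,0,0,2,0,0,0],[0,0,0,1.5,0,0,0],[0,0,0,0,0,0,0],[0,0,0,0,0,0,0]]}}

```text
time: 10.22
ee_pos: [0.5149, -0.0741, 0.0718]
tcp_rot: [-2.0, 90.0, -8.3]
wrist_force: [-0.5, 0.5, 0.4]
opening: 0.0089
```

>>> {"name": "carry_out", "arguments": {"increments": [[0,0,0,0,0,0,40],[0,0,0,0,0,0,40],[0,0,0,0,0,0,40],[0,0,0,0,0,0,40],[0,0,0,-10,0,0,40],[0,0,0,-30,0,0,50],[0,0,0,-40,0,0,50],[0,0,0,-40,0,0,50],[0,0,0,0,0,0,50],[0,0,0,0,0,0,50]]}}

```text
time: 11.48
ee_pos: [0.5148, -0.0741, 0.1917]
tcp_rot: [0.3, 90.0, -6.0]
wrist_force: [1.1, -0.5, 0.0]
opening: 0.0426
```

Run:
```python
from h import *
o=sensors.get_obs(); im=vision.camera("wrist"); save(im,"w5.png",(150,60,360,240),3.7)
np.save("w5.npy",im); import pickle; pickle.dump(o,open("w5.pkl","wb"))
im=vision.camera("scene"); save(im,"s5.png",(190,90,310,210),5)
print(o["time"],o["ee_pos"],o["opening"],o["wrist_force"])
```

```text
11.475 [ 0.51483806 -0.07410463  0.19169276] 0.042616926495249036 [ 1.11211915 -0.49535464  0.04330403]
```

View pics/w5.png

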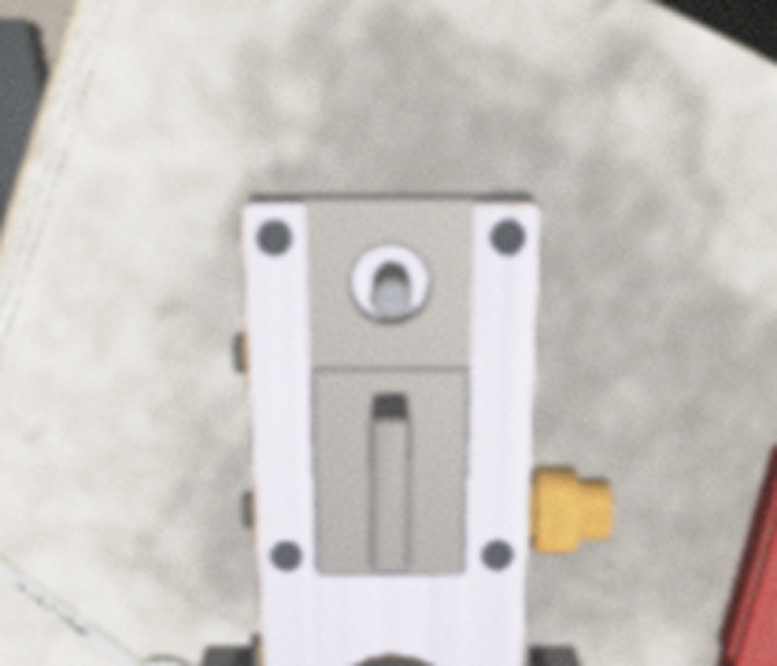

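View pics/s5.png

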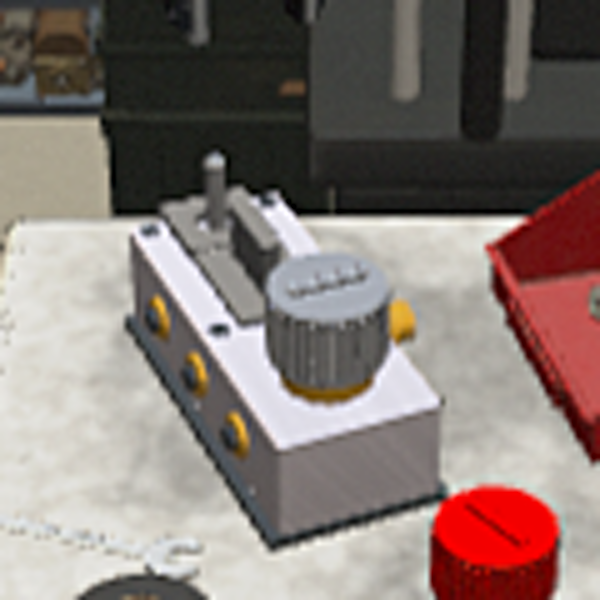

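The tag lies flat with its hole over the post and the gripper is clear. Next I'll move over the grey cap, turning the wrist so there's rotation range both ways.

Run:
```python
from h import *
plan(sensors.get_obs(),(.5055,-.158,.17),down(73),9)
```

```text
[-8.8, 0.0, 0.0, 2.0, -9.0, 0.0]
[-8.8, 0.0, 0.0, 3.0, -10.0, -1.0]
[-8.8, 0.0, 0.0, 2.0, -9.0, -3.0]
[-8.9, 0.0, 0.0, 2.0, -8.0, -4.0]
[-8.8, 0.0, 0.0, 3.0, -8.0, -6.0]
[-8.8, 0.0, -0.1, 2.0, -6.0, -6.0]
[-8.8, 0.0, 0.0, 2.0, -6.0, -8.0]
[-8.8, -0.1, 0.0, 2.0, -5.0, -8.0]
[-8.8, 0.0, 0.0, 3.0, -3.0, -9.0]
resid mm [0.1 0.4 0.3] deg [-0.02  0.03  0.01]
```

>>> {"name": "carry_out", "arguments": {"increments": [[-8.8,0,0,2,-9,0,90],[-8.8,0,0,3,-10,-1,90],[-8.8,0,0,2,-9,-3,90],[-8.9,0,0,2,-8,-4,90],[-8.8,0,0,3,-8,-6,90],[-8.8,0,0,2,-6,-6,90],[-8.8,0,0,2,-6,-8,90],[-8.8,0,0,2,-5,-8,90],[-8.8,0,0,3,-3,-9,90],[0,0,0,0,0,0,90],[0,0,0,0,0,0,90]]}}

```text
time: 12.95
ee_pos: [0.5057, -0.1582, 0.1704]
tcp_rot: [82.0, 90.0, 154.8]
wrist_force: [0.2, -0.1, 0.1]
opening: 0.077
```

Run:
```python
from h import *
o=sensors.get_obs(); im=vision.camera("wrist"); save(im,"w6.png",None,1.5)
np.save("w6.npy",im); import pickle; pickle.dump(o,open("w6.pkl","wb"))
print(o["time"],o["ee_pos"],o["opening"],o["q"].round(1)); print(Rtool(o).round(3))
w=ext("wrist",o); a=np.linspace(0,2*np.pi,60)
ov=im.copy()
for z,r in [(.110,.027),(.073,.027)]:
    p=proj(w,np.column_stack([.5055+r*np.cos(a),-.158+r*np.sin(a),0*a+z])); cv2.polylines(ov,[np.round(p).astype(int)],True,(255,0,0),1)
save(ov,"w6o.png",(180,90,330,240),4)
```

```text
12.95 [ 0.50567906 -0.15821886  0.17037333] 0.07701457786635263 [-17.4   1.4  -0.4  88.2   0.   -0.2]
[[-0.001 -0.955  0.296]
 [ 0.     0.296  0.955]
 [-1.     0.001  0.   ]]
```

View pics/w6.png

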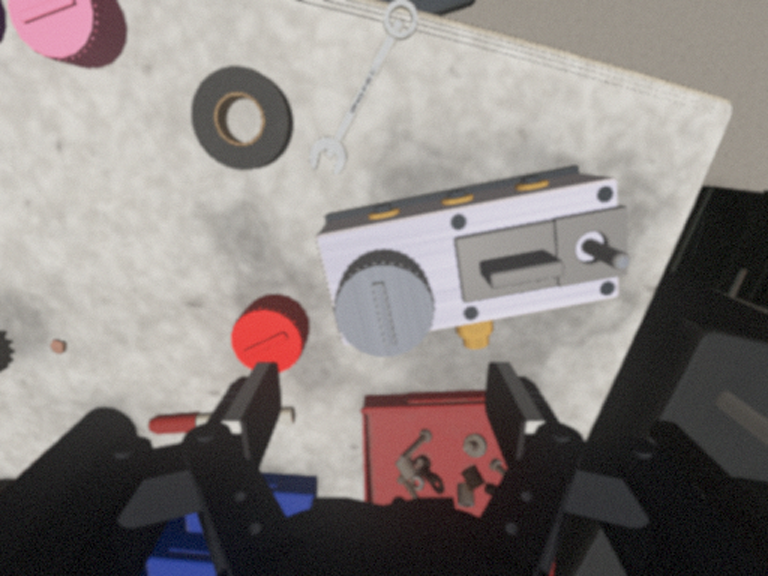

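View pics/w6o.png

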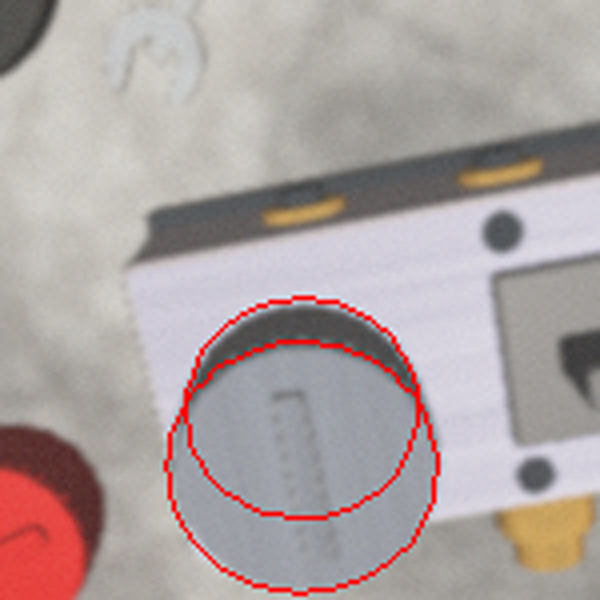

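The enlarged view confirms the target: the grey cap sits on the block, and the model rings match within about 1 px. Descending to grip it.

>>> {"name": "carry_out", "arguments": {"increments": [[0,0,0,20,0,0,76],[0,0,0,20,0,0,76],[0,0,0,20,0,0,76],[0,0,0,15,0,0,76],[0,0,0,10,0,0,76],[0,0,0,6,0,0,76],[0,0,0,3,0,0,76],[0,0,0,0,0,0,76]]}}

```text
time: 14.0
ee_pos: [0.506, -0.1585, 0.077]
tcp_rot: [-93.5, 90.0, -20.6]
wrist_force: [0.4, -0.1, 0.3]
opening: 0.0656
```

>>> {"name": "carry_out", "arguments": {"increments": [[0,0,0,0,0,0,40],[0,0,0,0,0,0,40],[0,0,0,0,0,0,40],[0,0,0,0,0,0,40],[0,0,0,0,0,0,40],[0,0,0,0,0,0,40]], "squeeze": 50}}

```text
time: 14.75
ee_pos: [0.5062, -0.1586, 0.0775]
tcp_rot: [-90.4, 89.9, -17.5]
wrist_force: [-1.1, -0.1, 5.9]
opening: 0.0526
```

Run:
```python
from h import *
o=sensors.get_obs(); im=vision.camera("wrist"); save(im,"w7.png",None,1.5)
print(o["time"],o["ee_pos"],o["opening"],o["wrist_force"],o["torque"],o["q"].round(2))
```

```text
14.75 [ 0.50615674 -0.15858031  0.07750723] 0.05255910689179295 [-1.11151533 -0.05273456  5.92776073] [0.08686478 0.2621506  0.05181378] [-17.4    2.05 -10.    77.89  -0.    -0.37]
```

View pics/w7.png

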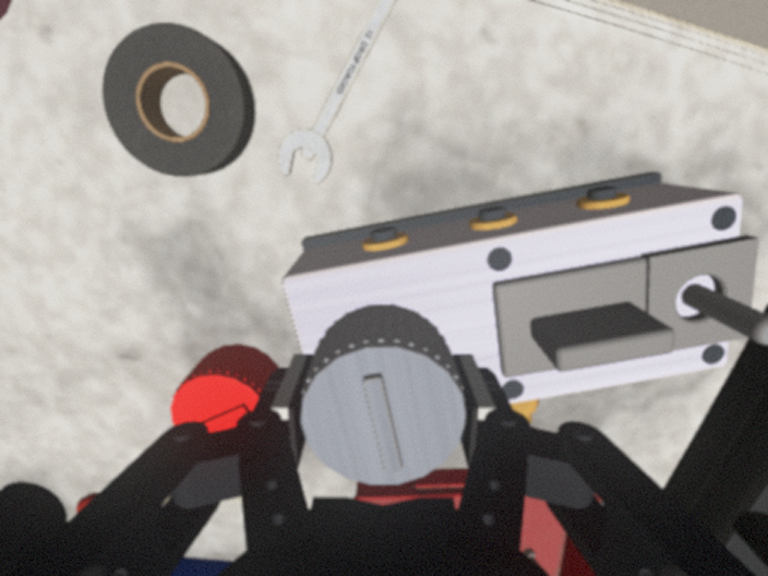

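The grey cap is held between the pads at about (385,410). First I'll try counter-clockwise in small steps, which is a negative turn about tool x.

>>> {"name": "carry_out", "arguments": {"increments": [[-3,0,0,-0.5,0,0,40],[-3,0,0,0,0,0,40],[-3,0,0,0,0,0,40],[0,0,0,0,0,0,40]]}}

```text
time: 15.3
ee_pos: [0.5063, -0.1586, 0.0776]
tcp_rot: [-93.7, 89.9, -11.8]
wrist_force: [1.4, -0.1, 2.0]
opening: 0.0524
```

Run:
```python
from h import *
o=sensors.get_obs()
print(o["time"],o["ee_pos"],o["opening"],o["wrist_force"],o["torque"],o["joint_efforts"].round(2),o["q"].round(2))
```

```text
15.3 [ 0.50629179 -0.15858703  0.07757781] 0.052430033426788494 [ 1.3712759  -0.12413296  1.99657041] [ 0.0450517  -0.35883892 -0.01986424] [ -0.21 -47.7   44.75   0.63  -0.13  -0.45] [-1.74e+01  2.07e+00 -9.97e+00  7.79e+01  1.00e-02 -9.35e+00]
```

>>> {"name": "carry_out", "arguments": {"increments": [[-3,0,0,0,0,0,40],[-3,0,0,0,0,0,40],[-3,0,0,0,0,0,40],[0,0,0,0,0,0,40]]}}

```text
time: 15.8
ee_pos: [0.5062, -0.1585, 0.0776]
tcp_rot: [-100.1, 89.9, -9.2]
wrist_force: [2.8, -0.3, 2.0]
opening: 0.0527
```

Run:
```python
from h import *
o=sensors.get_obs(); im=vision.camera("wrist"); save(im,"w8.png",None,1.5)
print(o["time"],o["ee_pos"],o["opening"],o["wrist_force"],o["torque"],o["joint_efforts"].round(2),o["q"].round(2))
```

```text
15.8 [ 0.50622067 -0.15853055  0.07756302] 0.05268272923424742 [ 2.83902492 -0.29449354  1.9732823 ] [ 0.04740646 -0.36096773 -0.06380274] [ -0.36 -47.36  44.35   0.69  -0.21  -0.44] [-1.739e+01  2.070e+00 -9.980e+00  7.790e+01  1.000e-02 -1.829e+01]
```

View pics/w8.png

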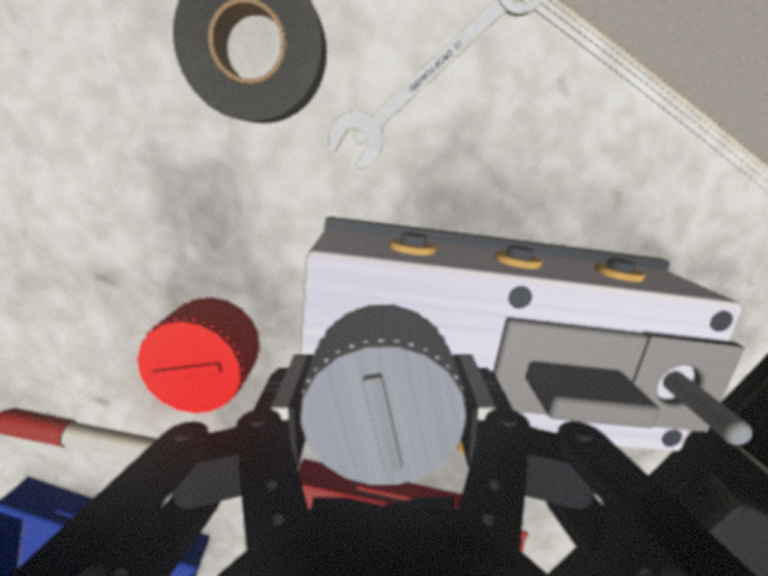

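The bar stays at the same place in the wrist picture, (383,420), after 18°, so the cap turns with the gripper and counter-clockwise gives. Continuing to 90°.

>>> {"name": "carry_out", "arguments": {"increments": [[-6,0,0,0,0,0,40],[-6,0,0,0,0,0,40],[-6,0,0,0,0,0,40],[-6,0,0,0,0,0,40],[-6,0,0,0,0,0,40],[-6,0,0,0,0,0,40],[-6,0,0,0,0,0,40],[-6,0,0,0,0,0,40],[-6,0,0,0,0,0,40],[-6,0,0,0,0,0,40],[-6,0,0,0,0,0,40],[-6,0,0,0,0,0,40]]}}

```text
time: 17.35
ee_pos: [0.5059, -0.1582, 0.0775]
tcp_rot: [-98.8, 90.0, 64.3]
wrist_force: [0.5, 2.6, 4.6]
opening: 0.0529
```

Run:
```python
from h import *
o=sensors.get_obs(); im=vision.camera("wrist"); save(im,"w9.png",None,1.5)
print(o["time"],o["ee_pos"],o["opening"],o["wrist_force"],o["torque"],o["joint_efforts"].round(2),o["q"].round(2))
```

```text
17.35 [ 0.50592742 -0.15818641  0.07753329] 0.05294495535252824 [0.48023603 2.55844136 4.55881176] [ 0.45747912 -0.09884086 -0.07893099] [-1.220e+00 -4.678e+01  4.453e+01 -3.000e-02 -6.100e-01  1.350e+00] [-1.738e+01  2.070e+00 -9.980e+00  7.795e+01  3.000e-02 -9.046e+01]
```

View pics/w9.png

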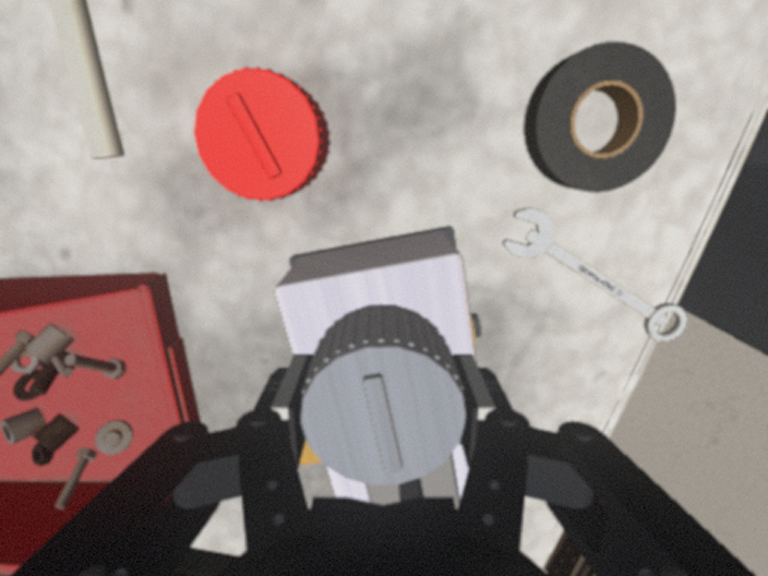

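The cap followed all the way: about 90°, with the bar unchanged in the view. Lifting gently, watching the force.

>>> {"name": "carry_out", "arguments": {"increments": [[0,0,0,-2,0,0,40],[0,0,0,-3,0,0,40],[0,0,0,-4,0,0,40],[0,0,0,0,0,0,40]]}}

```text
time: 17.9
ee_pos: [0.506, -0.1586, 0.0866]
tcp_rot: [163.9, 90.0, -33.2]
wrist_force: [1.1, -0.8, -1.0]
opening: 0.0532
```

>>> {"name": "carry_out", "arguments": {"increments": [[0,0,0,-10,0,0,40],[0,0,0,-15,0,0,40],[0,0,0,-20,0,0,40],[0,0,0,-20,0,0,40],[0,0,0,-15,0,0,40],[0,0,0,-8,0,0,40],[0,0,0,-3,0,0,40],[0,0,0,0,0,0,40],[0,0,0,0,0,0,40],[0,0,0,0,0,0,40],[0,0,0,0,0,0,40]]}}

```text
time: 19.27
ee_pos: [0.5058, -0.1585, 0.1771]
tcp_rot: [2.9, 90.0, 165.9]
wrist_force: [0.7, -0.3, -0.4]
opening: 0.0529
```

Run:
```python
from h import *
o=sensors.get_obs(); im=vision.camera("wrist"); save(im,"w10.png",None,1)
im=vision.camera("scene"); save(im,"s10.png",(170,70,330,230),3.7)
print(o["time"],o["ee_pos"],o["opening"],o["wrist_force"],o["qd"].round(2))
```

```text
19.275 [ 0.50578404 -0.15847688  0.17710253] 0.05294849840789211 [ 0.66543249 -0.34228444 -0.3870082 ] [-0.01 -0.11  0.16  0.02 -0.03 -0.05]
```

View pics/w10.png

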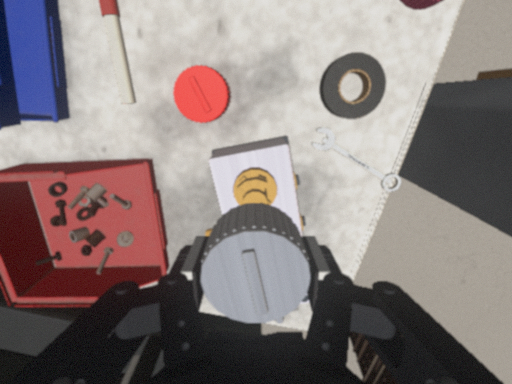

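View pics/s10.png

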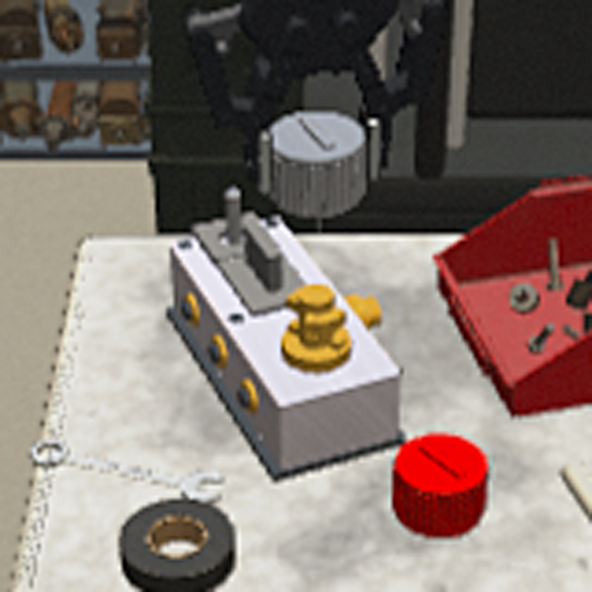

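The cap is off the brass port (bare at (317,330) in the crop) and held upright about 100 mm up. The tag still lies flat over the post. Handing in.

```bash
python3 -c "
from workcell import job_done; print(job_done())"
```

```text
the job is handed in; nothing more can be done
None
```

The job is done and handed in after 19.4 s of the 61 s allowed; the hand-in gives no verdict.

- **Tag:** I set it over the post flat on the block, with the hole measured within about 1 mm of the post just before lowering, and let go of it. The pictures after release and before hand-in both show it lying flat.
- **Cap:** I tried only counter-clockwise, because it gave straight away. I turned the cap 90° and it lifted with no resistance, so the thread is right-handed and I did not try clockwise.
- **Final state:** The cap is held upright about 100 mm above where it sat, with the finger opening steady at 53 mm and the arm still. The spanner, tape roll, red look-alike cap and marker look undisturbed. The gear and meter were out of the final views, but nothing was moved near them after the tag was lifted.
- **Disagreement:** The overhead camera put the post about 3 mm from where the wrist camera did. I used the wrist camera, and its close-up through the hole agreed with it.

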